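# Brush stopper back into the cement flask

## Robot

A 7-joint arm with a two-finger parallel gripper is mounted at the origin on a cart in front of the work surface, level with it; the furniture and walls round the work are solid. World frame = base frame: x ahead of the robot, y to its left, z up, the work surface at z = 0. Lengths are in m, angles in rad, forces in N, time in s.
With the tool pointing down it reaches from about 0.4 to 0.85 m from the base axis. Payload 10.4 kg.
Tool frame: the origin (TCP) lies midway between the tips of the shut fingers; the grasp point (between the pads) lies 19 mm behind it; z points along the fingers, y is the line along which they close (so a half turn about z gives the same grasp; the last joint's range is limited). The gripper opens to 85 mm and grips with 20 to 120 N. Pads are 22 mm wide; open, the fingers measure 114 mm over their backs; the gripper's body (76 mm by 85 mm) begins 54 mm behind the grasp point. The pads swing forward as they close: fully open they stand 13 mm farther back than shut.
Start: joints at [-1.218, 0.332, -0.065, 1.46, 0.022, 1.35, -0.088], TCP at [0.229, 0.581, 0.231] pointing down, gripper open.
Joint ranges: [-2.6, 2.6], [-0.5, 2.12], [-1.47, 1.34], [0.16, 2.42], [-1.27, 4.41], [0.06, 2.06], [-2.6, 2.6]. Speed limits (rad/s): [2.22, 2.22, 2.79, 2.79, 3.14, 3.14, 3.14].

## Interface

Orientations are given as a unit quaternion [x, y, z, w].
In Python, from workcell import monitor, eyes, manip gives the robot as it stands.
- The arm moves only by the tool send_rows, never from a script. Its arguments are lists of equal length, an entry for each row: "offset": the shift along the tool's x, y, z in mm, a list of three; "roll": the turn about the tool's z in rad. In form: {"offset": [[tx, ty, tz], ...], "roll": [roll, ...]}. A call has exactly 5 rows; each row is the pose to reach, as a shift and turn from the pose commanded when the call began, along the tool's axes at that moment; what a row does not reach only later rows make up. A row lasts 1/12 s, in which the tool goes at most 41.7 mm and 7.16 degrees, less where a joint would pass 70% of its speed; a pose out of reach is approached as far as the arm can. A call with a gripper value outside its range is refused whole. "jaw" is the opening, from 0 (shut) to 1 (fully open), set as the call begins (left out, the last holds). The fingers move at their own pace and stop on an object; "newtons" is the grip in N (left out, the last holds). Time passes only in rows, so rows that repeat a pose let the fingers close, or fill a call up. It gives the time, the measured TCP pose, the force and the opening at its end, in the units of the state.
- monitor.get_obs(): the state, without advancing time (a new reading comes with each control period).
- eyes.camera(name): name is "scene" or "top"; returns (picture, depth): 384x512x3 uint8, blue, green, red; 384x512 float32, m along the optical axis (not along the pixel's ray), 0 where there is no reading.
- eyes.camera_params(name): a dict with "fovy" (degrees; the focal length in pixels is half the picture's height over the tangent of half this angle, whatever the lens; pixels are square), "cx", "cy" (the principal point, pixels), "R" (3x3) and "t" (3): a world point X has camera coordinates R X + t. Camera axes: x right, y down, z forward; pixel columns grow to the right and rows downward; lengths in m; the calibration is good to about 2 mm. A picture is of the moment at which its call begins. camera_params takes no time and is no camera call.
- manip.hand_in(): hands the job in, once; it reports no verdict.
The state is a dict: "clock": time; "joint_pos": joint angles; "joint_velocities": joint speeds; "tau": joint torques, N m; "position": TCP position; "ee_rot": TCP orientation; "ft_force": force on the tool from outside, world axes, zero at the start; "torque": the same for the moment, N m; "grip_width": opening from 0.0 (shut) to 1.0 (fully open).
Only numpy, scipy, OpenCV 4.12 (cv2) and the standard library are available. Lean on these libraries where they do the work, as an engineer would, in place of code of your own. Each camera call takes 0.05 s, during which the arm holds its last target. There are 200 camera calls.

## Task

Gluing is done: lift the brush stopper out of the brush well, lower its brush into the neck of the open cement flask without dropping it, and let go so that the stopper stands loosely on the rubber lip inside the neck. Then push down on its knob from above until it snaps fully home with its flange flat on the rim. Leave the stoppered thinner flask and the other things on the table as they are.

Things in the scene. Friction and masses are not known exactly. Their poses are not given: they have to be found in the camera images.
- brush_stopper: Loose stopper with a brush below it, 108 mm long, 60 g, round about its z axis (up); at the start it hangs upright in the brush well, flange on the rim. Origin: centre of the underside of its black flange, 38 mm across and 4 mm thick (z 0 to 4 mm). Above it a ribbed knob 27 mm across up to z = 44 mm. Below: rubber plug to z = -24 mm, then a 6 mm rod and 12 mm brush to z = -64 mm.
- knob_top (a point): Centre of the flat top of the stopper's knob, 44 mm above the flange's underside. Let go in the flask's neck, the stopper stands by itself, flange about 7 to 9 mm above the rim; a push of roughly 5 to 12 N here then snaps it home, flange on the rim.
- plug_end (a point): Lower end of the stopper's tapered rubber plug, 24 mm below the flange's underside, 16 mm across there; the plug widens to a bead 23 mm across 11 mm below the flange, then has a groove 19 mm across (9 to 5 mm below) and a 24 mm collar just under the flange.
- cement_flask: Open aluminium flask, 76 mm across and 105 mm high, on a heavy round foot 96 mm across, fixed to the table. Origin: centre of its underside. Upright, hollow; its shoulder narrows to a neck 34 mm across outside.
- flask_mouth (a point): Centre of the open upper rim of the cement flask's neck, 105 mm above the table; z up. The bore is 26 mm across and 21 mm long before the flask widens; 8 mm below the rim a springy black rubber lip narrows it to 20 mm. Below the lip the flask is empty to 91 mm beneath the rim.
- brush_well: Slim upright steel cup, 40 mm across outside, on a round foot 84 mm across, fixed to the table. Origin: centre of its underside; rim 80 mm above the table, bore 29 mm, straight and free of any lip. The brush stopper hangs in it at the start.
- well_mouth (a point): Centre of the brush well's rim, 80 mm above the table; z up.
- thinner_flask: Closed aluminium flask, slimmer (66 mm across, no foot), with its own small black stopper; 138 mm high in all, 0.45 kg, loose. A bystander. Origin: centre of its underside. It, the cement flask and the well change places between runs and stand 105 mm or more apart, centre to centre.
- tape_measure: Tape measure case, 69x68x31 mm, loose bystander. Origin: centre of its underside.
- buckle_1: Side-release buckle, 62x43x11 mm, loose bystander at the far side. Origin: centre of its underside.
- buckle_4: Side-release buckle, 62x43x11 mm, loose bystander at the near side. Origin: centre of its underside.
- chalk: Wedge of tailor's chalk, 38x41x8 mm, loose bystander. Origin: centre of its underside.
Mind the look-alikes: they are no part of the job. Of the things shaped like the brush_stopper, the black one is meant. What is shaped like the cement_flask but yellow is not meant.

How it is judged:
By the outcome, as a careful person would: the job done as asked, in the order asked, and still so for the second after the job is handed in, with the robot touching nothing.
It also fails if it takes over 48 s, if anything falls off the work surface, if the arm or the gripper's body presses on something with over 40 N, if the wrist force passes 120 N, or if a joint passes its speed limit or range.

## Working session

There is one attempt and no reset: what is moved stays moved. The work goes in short steps, Python scripts to look and compute and a tool call to move; the robot and the scene stay as the last step left them, time stands still between calls to the robot, and variables do not carry over. Pictures are saved under pics/ and viewed, on a budget of 10 in all, crops included, one or two more only if the job needs it, and the job is handed in when it is done.

Besides the shell and the picture viewer there is one more tool, called as name(argument=value, ...) on one line, values as JSON. send_rows: Moves the arm, as the interface text tells. Its arguments: {"type":"object","properties":{"offset":{"type":"array"},"roll":{"type":"array"},"jaw":{"type":"number"},"newtons":{"type":"number"}},"required":["offset","roll"]}

```bash
mkdir -p pics
cat > h.py <<'E'
import numpy as np,cv2
from workcell import monitor,eyes,manip
def cam(n):
    p=eyes.camera_params(n);img,d=eyes.camera(n)
    f=img.shape[0]/2/np.tan(np.radians(p['fovy'])/2)
    return img,d,p,f
def cloud(d,p,f):
    v,u=np.mgrid[:d.shape[0],:d.shape[1]]
    c=np.stack([(u-p['cx'])/f*d,(v-p['cy'])/f*d,d],-1)
    return (c-np.array(p['t']))@np.array(p['R'])
def ray(px,z,p,f):
    R=np.array(p['R']);o=-R.T@np.array(p['t']);r=R.T@np.array([(px[0]-p['cx'])/f,(px[1]-p['cy'])/f,1])
    return o+r*(z-o[2])/r[2]
E
python3 - <<'E'
from h import *
for n in('scene','top'):
    i,d,p,f=cam(n);np.savez(n+'.npz',i=i,d=d);cv2.imwrite(f'pics/{n}0.png',i);print(n,f,p,(d>0).mean())
o=monitor.get_obs();print(o)
E
```

```text
scene 413.032879934203 {'fovy': 49.863101672182005, 'cx': 250.2333597587942, 'cy': 184.3937238992138, 'R': array([[ 0.67575591, -0.73705987, -0.00983354],
       [-0.32985454, -0.29043533, -0.89824457],
       [ 0.65920402,  0.61023771, -0.43938594]]), 't': array([-0.33563819,  0.2555169 ,  0.54891526])} 0.9958953857421875
top 399.2825551804443 {'fovy': 51.362310537893094, 'cx': 255.40934066872677, 'cy': 195.95331663805553, 'R': array([[-8.87561935e-02, -9.96052992e-01,  8.80146568e-04],
       [-9.70359278e-01,  8.62672045e-02, -2.25745078e-01],
       [ 2.24778133e-01, -2.08903322e-02, -9.74186011e-01]]), 't': array([0.05514886, 0.5450498 , 0.84591263])} 0.9960072835286459
{'clock': 0.1, 'joint_pos': array([-1.21758535,  0.33278641, -0.06472946,  1.46086693,  0.02157263,
        1.34991964, -0.08850464]), 'joint_velocities': array([ 0.00027287, -0.0001476 , -0.00260699, -0.00330498,  0.00071182,
       -0.00092936,  0.00126589]), 'tau': array([ 1.35007609e-03, -6.26741195e+01,  4.90357191e-02, -3.92424917e+01,
        1.63321698e-02,  6.94601287e-03, -2.59588541e-05]), 'position': array([0.22924286, 0.58106583, 0.23060489]), 'ee_rot': array([ 1.86783636e-01,  9.82400865e-01, -6.33931550e-04, -1.08491078e-04]), 'ft_force': array([ 0.34672181, -0.08960021,  0.12807891]), 'torque': array([ 0.07862773, -0.02812461,  0.03467817]), 'grip_width': 0.9999571369979996}
```

View pics/scene0.png

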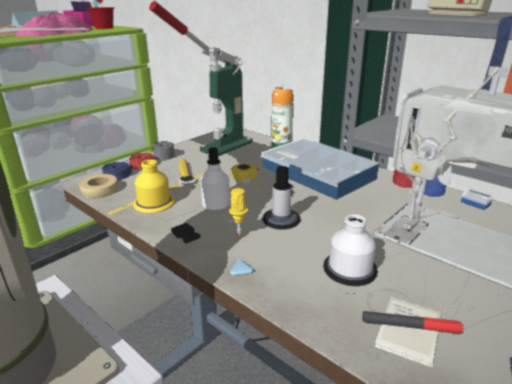

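View pics/top0.png

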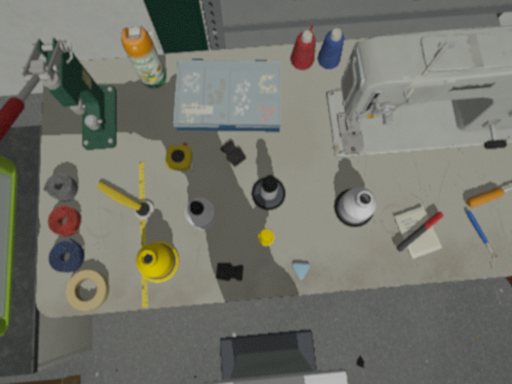

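The scene view shows the black stopper in its steel well (about 282,195) and the open white/aluminium flask (mouth about 356,220). In the top view the well is at (268,188) and the flask mouth at (365,198). The yellow flask and the yellow stopper are decoys. Next I'll measure from both views.

```bash
cat > m.py <<'E'
from h import *
D={}
for n in('scene','top'):
    z=np.load(n+'.npz');p=eyes.camera_params(n);f=192/np.tan(np.radians(p['fovy'])/2);D[n]=(z['i'],z['d'],p,f)
    C=cloud(z['d'],p,f)
    seeds={'scene':((282,195),(352,245)),'top':((268,188),(358,203))}[n]
    v,u=np.mgrid[:384,:512]
    for nm,s,w in(('well',seeds[0],40),('flask',seeds[1],45)):
        m=(abs(u-s[0])<w)&(abs(v-s[1])<w)
        P=C[m]; print(n,nm,'zmax',np.sort(P[:,2])[-30::6].round(4))
        for lo,hi in((.115,.135),(.098,.112),(.08,.095),(.06,.08),(.004,.016)):
            q=P[(P[:,2]>lo)&(P[:,2]<hi)]
            if len(q)>5:
                a=q.min(0);b=q.max(0);print('  ',lo,hi,len(q),'min',a.round(4),'max',b.round(4),'mid',((a+b)/2).round(4))
z=D['top'][0];s=D['scene'][0]
A=cv2.resize(z[160:230,230:400],None,fx=4.6,fy=4.2,interpolation=2)
a=cv2.resize(s[155:235,250:330],(390,300),interpolation=2);b=cv2.resize(s[205:285,315:395],(390,300),interpolation=2)
cv2.imwrite('pics/zoom.png',np.vstack([A[:,:780],np.hstack([a,b])]))
E
python3 m.py
```

```text
scene well zmax [0.1252 0.1255 0.4674 0.4674 0.4674]
   0.115 0.135 97 min [ 0.5524 -0.0414  0.1155] max [ 0.5768 -0.0156  0.1259] mid [ 0.5646 -0.0285  0.1207]
   0.098 0.112 93 min [ 0.4523 -0.042   0.0981] max [ 0.571  -0.0158  0.1117] mid [ 0.5116 -0.0289  0.1049]
   0.08 0.095 145 min [ 0.4516 -0.0479  0.08  ] max [ 0.584  -0.012   0.0948] mid [ 0.5178 -0.03    0.0874]
   0.06 0.08 196 min [ 0.4451 -0.0484  0.06  ] max [ 0.5793 -0.0109  0.08  ] mid [ 0.5122 -0.0297  0.07  ]
   0.004 0.016 710 min [ 0.5224 -0.0699  0.004 ] max [0.751  0.1843 0.016 ] mid [0.6367 0.0572 0.01  ]
scene flask zmax [0.4674 0.4674 0.4674 0.4674 0.4674]
   0.098 0.112 217 min [ 0.4932 -0.2472  0.098 ] max [ 0.5294 -0.2118  0.1075] mid [ 0.5113 -0.2295  0.1027]
   0.08 0.095 208 min [ 0.4916 -0.2496  0.0801] max [ 0.5257 -0.2123  0.095 ] mid [ 0.5086 -0.2309  0.0875]
   0.06 0.08 710 min [ 0.4749 -0.267   0.06  ] max [ 0.5393 -0.1958  0.08  ] mid [ 0.5071 -0.2314  0.07  ]
   0.004 0.016 788 min [ 0.4634 -0.2773  0.004 ] max [ 0.7079 -0.1835  0.0158] mid [ 0.5857 -0.2304  0.0099]
top well zmax [0.1269 0.94
[... 344 characters left out ...]
876]
   0.06 0.08 46 min [ 0.5464 -0.0462  0.0604] max [ 0.5797 -0.0074  0.0799] mid [ 0.5631 -0.0268  0.0702]
   0.004 0.016 824 min [ 0.48   -0.1271  0.004 ] max [0.6851 0.0731 0.0158] mid [ 0.5825 -0.027   0.0099]
top flask zmax [0.9471 0.9471 0.9471 0.9471 0.9471]
   0.098 0.112 136 min [ 0.4959 -0.2449  0.0981] max [ 0.5316 -0.2105  0.1104] mid [ 0.5137 -0.2277  0.1042]
   0.08 0.095 75 min [ 0.4908 -0.2417  0.0801] max [ 0.5321 -0.2072  0.0946] mid [ 0.5114 -0.2244  0.0873]
   0.06 0.08 522 min [ 0.476  -0.2636  0.06  ] max [ 0.5498 -0.1896  0.08  ] mid [ 0.5129 -0.2266  0.07  ]
   0.004 0.016 588 min [ 0.4144 -0.3594  0.004 ] max [ 0.636  -0.1307  0.0159] mid [ 0.5252 -0.2451  0.0099]
```

View pics/zoom.png

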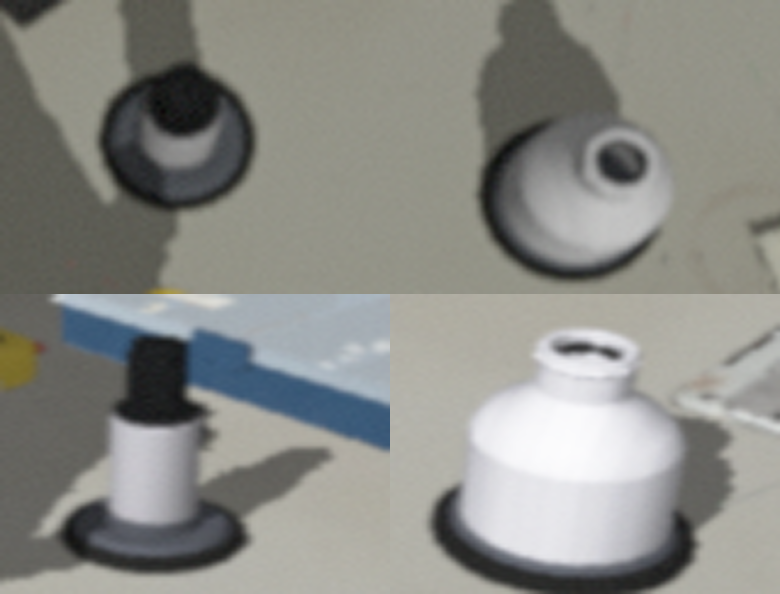

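Both views agree apart from a common offset of about 2 mm:
- **Knob:** about (0.5655, -0.0274), top at z 0.125.
- **Flask mouth:** about (0.5125, -0.2286), z 0.105.

Both heights match the text, and the reach is fine. Approaching at the current height.

send_rows(offset=[[-27, -22, 0], [-54, -44, 0], [-81, -66, 0], [-108, -88, 0], [-134, -110, 0]], roll=[0, 0, 0, 0, 0], jaw=1)

```text
clock: 0.52
position: [0.3142, 0.4281, 0.2309]
ee_rot: [0.187, 0.982, -0.0, -0.0]
ft_force: [-0.3, -0.8, 0.1]
grip_width: 0.998
```

send_rows(offset=[[-27, -22, 0], [-54, -44, 0], [-81, -66, 0], [-108, -88, 0], [-134, -110, 0]], roll=[0, 0, 0, 0, 0])

```text
clock: 0.93
position: [0.3984, 0.2765, 0.2311]
ee_rot: [0.187, 0.982, -0.0, -0.0]
ft_force: [0.4, 0.3, 0.1]
grip_width: 0.997
```

send_rows(offset=[[-27, -22, 0], [-54, -44, 0], [-81, -66, 0], [-108, -88, 0], [-134, -110, 0]], roll=[0, 0, 0, 0, 0])

```text
clock: 1.35
position: [0.4826, 0.1251, 0.2312]
ee_rot: [0.187, 0.982, 0.0, -0.0]
ft_force: [0.3, -0.1, -0.6]
grip_width: 1.0
```

send_rows(offset=[[-32, -27, 0], [-65, -54, 0], [-98, -81, 0], [-120, -101, 0], [-134, -112.6, 0]], roll=[0, 0, 0, 0, 0])

```text
clock: 1.77
position: [0.5662, -0.0317, 0.2311]
ee_rot: [0.189, 0.982, -0.001, 0.0]
ft_force: [-1.2, -0.5, 0.2]
grip_width: 0.999
```

send_rows(offset=[[0, 0, 20], [0, 0, 40], [0, 0, 60], [0, 0, 70], [0, 0, 70]], roll=[0, 0, 0, 0, 0])

```text
clock: 2.18
position: [0.5641, -0.0269, 0.1589]
ee_rot: [0.187, 0.982, -0.001, -0.002]
ft_force: [-0.2, 0.3, -0.8]
grip_width: 1.0
```

Run:
```python
from h import *
a=cam('top')[0][110:260,190:340];b=cam('scene')[0][100:250,205:355]
print(monitor.get_obs()['joint_pos'].round(3),monitor.get_obs()['position'])
cv2.imwrite('pics/pre.png',np.hstack([cv2.resize(x,(400,400),interpolation=2) for x in(a,b)]))
```

```text
[-0.442  0.265  0.48   1.734 -0.131  1.175  1.27 ] [ 0.56564935 -0.02697574  0.16177951]
```

View pics/pre.png

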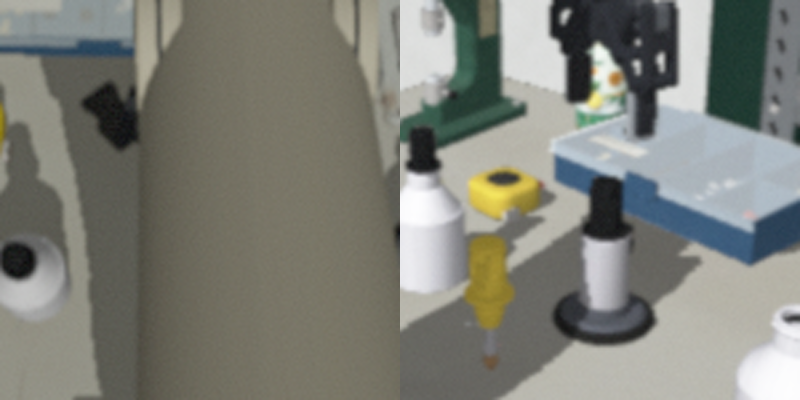

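The picture shows the fingers straddling and above the knob (about 607,180 in the right half). The arm hides the well from the top camera. Descending.

send_rows(offset=[[0, 0, 15], [0, 0, 30], [0, 0, 45], [0, 0, 60], [0, 0, 66]], roll=[0, 0, 0, 0, 0])

```text
clock: 2.7
position: [0.5655, -0.0268, 0.0949]
ee_rot: [0.187, 0.982, 0.0, -0.0]
ft_force: [-0.6, 0.5, 0.2]
grip_width: 1.0
```

send_rows(offset=[[0, 0, 4], [0, 0, 8], [0, 0, 8], [0, 0, 8], [0, 0, 8]], roll=[0, 0, 0, 0, 0])

```text
clock: 3.12
position: [0.566, -0.027, 0.0881]
ee_rot: [0.187, 0.982, 0.0, 0.001]
ft_force: [-0.1, 0.3, -0.3]
grip_width: 0.998
```

send_rows(offset=[[0, 0, 0], [0, 0, 0], [0, 0, 0], [0, 0, 0], [0, 0, 0]], roll=[0, 0, 0, 0, 0], jaw=0, newtons=35)

```text
clock: 3.53
position: [0.5656, -0.027, 0.0874]
ee_rot: [0.187, 0.982, 0.0, 0.0]
ft_force: [0.0, 2.4, 2.2]
grip_width: 0.304
```

send_rows(offset=[[0, 0, 0], [0, 0, 0], [0, 0, 0], [0, 0, 0], [0, 0, 0]], roll=[0, 0, 0, 0, 0])

```text
clock: 3.95
position: [0.5656, -0.027, 0.0874]
ee_rot: [0.187, 0.982, 0.0, 0.0]
ft_force: [-1.2, 0.1, 2.6]
grip_width: 0.295
```

The grip closed at about 25 mm, which fits the ribbed knob. Lifting.

send_rows(offset=[[0, 0, -8], [0, 0, -20], [0, 0, -35], [0, 0, -50], [0, 0, -65]], roll=[0, 0, 0, 0, 0])

```text
clock: 4.37
position: [0.5656, -0.0272, 0.154]
ee_rot: [0.187, 0.982, 0.0, 0.0]
ft_force: [0.2, 0.3, -0.4]
grip_width: 0.291
```

send_rows(offset=[[0, 0, -15], [0, 0, -30], [0, 0, -45], [0, 0, -55], [0, 0, -55]], roll=[0, 0, 0, 0, 0])

```text
clock: 4.78
position: [0.5666, -0.0272, 0.2102]
ee_rot: [0.187, 0.982, 0.001, 0.002]
ft_force: [1.2, -0.0, -0.7]
grip_width: 0.293
```

Run:
```python
from h import *
i,d,p,f=cam('scene');o=monitor.get_obs();print(o['position'],o['ft_force'],o['grip_width'])
cv2.imwrite('pics/lift.png',cv2.resize(i[60:270,190:400],(600,600),interpolation=2))
```

```text
[ 0.56606993 -0.02711727  0.20852561] [ 2.70783311e-01 -1.20469945e-03 -1.22080244e+00] 0.29138363952090723
```

View pics/lift.png

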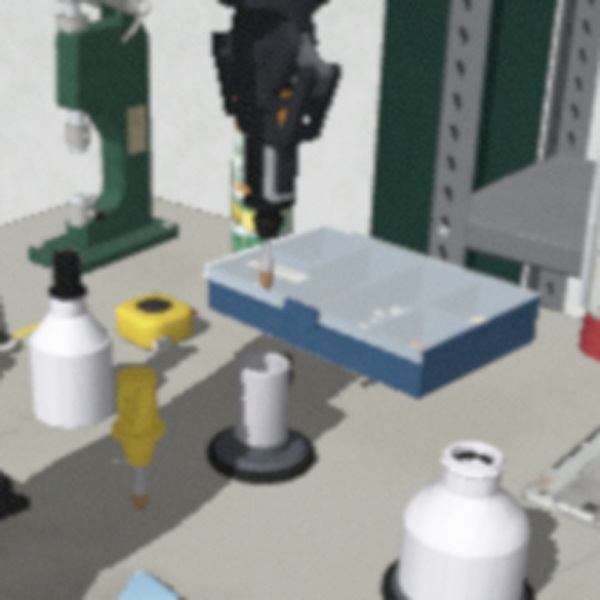

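The stopper is held upright, with the brush at crop (266,282) and the well empty. Carrying it over the flask: relative shift (-53, -201) mm, so tool (-24.5, -206.6).

send_rows(offset=[[-2, -15, 0], [-5, -40, 0], [-8, -70, 0], [-11, -95, 0], [-14, -118, 0]], roll=[0, 0, 0, 0, 0])

```text
clock: 5.25
position: [0.5341, -0.1435, 0.2064]
ee_rot: [0.187, 0.982, -0.0, -0.001]
ft_force: [-0.5, -0.3, -0.9]
grip_width: 0.292
```

send_rows(offset=[[-3, -25, 0], [-6, -48, 0], [-8, -68, 0], [-10, -82, 0], [-10.5, -88.6, 0]], roll=[0, 0, 0, 0, 0])

```text
clock: 5.67
position: [0.5111, -0.2304, 0.2065]
ee_rot: [0.188, 0.982, -0.0, -0.001]
ft_force: [-0.2, -0.3, -0.4]
grip_width: 0.295
```

send_rows(offset=[[0, 0, 5], [0, 0, 10], [0, 0, 15], [0, 0, 20], [0, 0, 20]], roll=[0, 0, 0, 0, 0])

```text
clock: 6.08
position: [0.5122, -0.2269, 0.1857]
ee_rot: [0.186, 0.983, 0.0, -0.001]
ft_force: [-0.5, 0.0, -0.8]
grip_width: 0.292
```

Run:
```python
from h import *
o=monitor.get_obs();print(o['position'],o['ft_force'],o['joint_pos'].round(2))
im=[]
for n in('scene','top'):
    i,d,p,f=cam(n);np.savez(n+'2.npz',i=i,d=d)
    for X in ((.5125,-.2286,.105),(.5125,-.2286,.178)):
        c=np.array(p['R'])@X+p['t'];print(n,X,c[:2]/c[2]*f+[p['cx'],p['cy']])
    im.append(cv2.resize(i[150:270,300:420] if n=='scene' else i[140:260,310:430],(400,400),interpolation=2))
cv2.imwrite('pics/over.png',np.hstack(im))
i,d,p,f=cam('scene');C=cloud(d,p,f)
m=(abs(C[...,0]-.51)<.04)&(abs(C[...,1]+.23)<.04)
for lo in np.arange(.09,.23,.008):
    q=C[m&(C[...,2]>lo)&(C[...,2]<lo+.008)]
    if len(q)>3:
        r=(q-np.array([.5125,-.2286,0]))@np.array([[.676,.659],[-.737,.61],[0,0]])/.9
        print(round(lo,3),len(q),'lat',(r[:,0].min()*1e3).round(1),(r[:,0].max()*1e3).round(1),'dep',(r[:,1].min()*1e3).round(1),(r[:,1].max()*1e3).round(1))
```

```text
[ 0.512249   -0.22688635  0.18574945] [-0.47585612  0.01543202 -0.79547224] [-0.19  0.24  0.61  1.72 -0.15  1.22  1.66]
scene (0.5125, -0.2286, 0.105) [355.17978221 218.88235167]
scene (0.5125, -0.2286, 0.178) [359.76792476 180.05528771]
top (0.5125, -0.2286, 0.105) [365.19454369 197.94915821]
top (0.5125, -0.2286, 0.178) [375.07879849 189.82531553]
0.09 108 lat -18.8 18.1 dep -19.1 12.9
0.098 197 lat -19.2 20.4 dep -19.0 16.7
0.106 22 lat -17.8 16.7 dep -18.6 14.5
0.114 8 lat -4.4 2.4 dep -6.1 -1.1
0.122 28 lat -6.1 3.5 dep -6.5 1.6
0.13 28 lat -5.9 5.7 dep -5.4 -0.4
0.138 25 lat -4.6 4.3 dep -5.3 1.8
0.146 14 lat -3.0 1.5 dep -3.7 0.8
0.154 28 lat -9.4 8.8 dep -9.1 -2.2
0.162 51 lat -12.0 11.0 dep -11.4 -0.6
0.17 47 lat -11.1 11.1 dep -11.3 3.7
0.178 115 lat -21.0 19.2 dep -20.0 10.3
0.186 81 lat -20.0 19.1 dep -22.2 11.6
0.194 124 lat -20.4 18.7 dep -25.7 18.9
0.202 144 lat -20.0 19.8 dep -28.0 20.7
0.21 141 lat -20.8 19.2 dep -27.7 20.9
0.218 194 lat -20.7 19.0 dep -27.8 20.3
0.226 107 lat -25.4 24.2 dep -41.7 29.1
```

View pics/over.png

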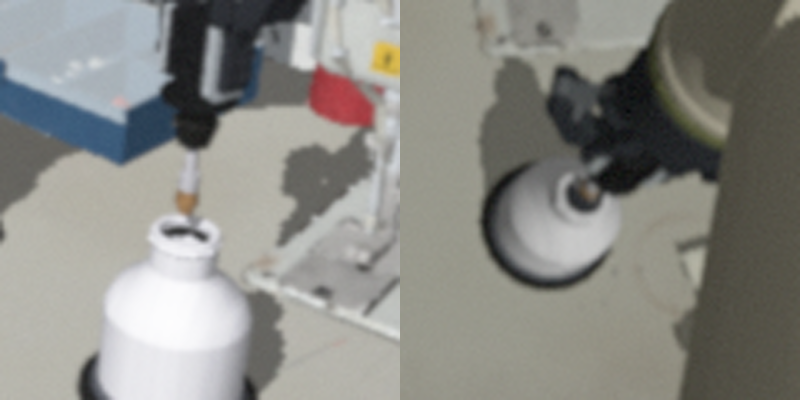

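Left half: the brush tip (186,205) sits right over the mouth (185,232). In the top view the brush is over the neck at (583,188). I'll let the arm settle and re-measure by depth, without a picture.

send_rows(offset=[[0, 0, 0], [0, 0, 0], [0, 0, 0], [0, 0, 0], [0, 0, 0]], roll=[0, 0, 0, 0, 0])

```text
clock: 6.65
position: [0.5125, -0.2282, 0.1874]
ee_rot: [0.187, 0.982, 0.0, 0.0]
ft_force: [-0.6, 0.3, 0.3]
grip_width: 0.294
```

```bash
cat > rel.py <<'E'
from h import *
from scipy.optimize import least_squares
L=[cam('scene') for _ in range(4)]
p,f=L[0][2:];d=np.median([l[1] for l in L],0);C=cloud(d,p,f)
z0=monitor.get_obs()['position'];print(z0)
m=np.hypot(C[...,0]-.5125,C[...,1]+.2286)<.026
def fit(lo,hi,r):
    q=C[m&(C[...,2]>lo)&(C[...,2]<hi)]
    s=least_squares(lambda c:np.hypot(q[:,0]-c[0],q[:,1]-c[1])-r,[.512,-.229],loss='soft_l1',f_scale=.001)
    print(lo,hi,len(q),(s.x*1e3).round(1),'res',(np.abs(s.fun).mean()*1e3).round(2))
fl=z0[2]-.007   # flange underside expected
fit(.088,.103,.017);fit(fl-.062,fl-.045,.006);fit(fl-.019,fl-.006,.0105);fit(fl+.0005,fl+.004,.019)
E
python3 rel.py
```

```text
[ 0.51249508 -0.22821645  0.18729079]
0.088 0.103 237 [ 511.5 -230. ] res 1.86
0.11829078582705704 0.13529078582705706 54 [ 513.7 -228.8] res 0.59
0.16129078582705705 0.17429078582705704 94 [ 513.2 -228.9] res 0.77
0.18079078582705704 0.18429078582705705 47 [ 513.3 -228.9] res 0.38
```

```bash
cat >> rel.py <<'E'
print('body'); 
for c0,r in(((.5125,-.2286),.038),):
    m=np.hypot(C[...,0]-c0[0],C[...,1]-c0[1])<.046
    fit(.02,.055,.038)
R=np.array(p['R']);o=(-R.T@p['t'])[:2];dirn=np.array([.512,-.229])-o;dirn/=np.linalg.norm(dirn)
front=((C[...,0]-.5115)*dirn[0]+(C[...,1]+.23)*dirn[1])<-.004
m=front&(np.hypot(C[...,0]-.5125,C[...,1]+.2286)<.022)
fit(.088,.098,.017)
z=np.load('top.npz');p=eyes.camera_params('top');f=192/np.tan(np.radians(p['fovy'])/2)
i=cv2.resize(z['i'][180:215,345:385],None,fx=8,fy=8,interpolation=2);g=cv2.GaussianBlur(cv2.cvtColor(i,6),(9,9),0)
for t in (90,105,120):
    cs,_=cv2.findContours((g<t).astype(np.uint8),0,1)
    for c in cs:
        if 400<cv2.contourArea(c)<20000 and len(c)>5:
            e=cv2.fitEllipse(c);u=np.array(e[0])/8+[345-.44,180-.44]
            print('top hole',t,u.round(1),(np.array(e[1])/8).round(1),(ray(u,.105,p,f)*1e3).round(1))
E
python3 rel.py
```

```text
[ 0.51247478 -0.2281787   0.18724337]
0.088 0.103 233 [ 511.5 -230.1] res 1.88
0.11824336508669911 0.1352433650866991 54 [ 513.7 -228.7] res 0.52
0.16124336508669912 0.1742433650866991 91 [ 513.  -228.8] res 0.79
0.1807433650866991 0.1842433650866991 51 [ 513.4 -229.2] res 0.82
body
0.02 0.055 744 [ 512.8 -229.4] res 0.35
0.088 0.098 99 [ 512.6 -229.5] res 0.37
top hole 90 [364.5 198.6] [ 8.3 10.4] [ 511.2 -226.9  105. ]
top hole 90 [347.3 189.5] [4.6 9.9] [ 534.5 -192.8  105. ]
top hole 105 [364.7 198.3] [ 9.5 10.9] [ 511.8 -227.3  105. ]
top hole 105 [353.4 187.2] [19.4 20.3] [ 538.5 -206.6  105. ]
top hole 120 [364.6 198.3] [10.1 11.5] [ 511.9 -227.3  105. ]
top hole 120 [353.7 188.2] [20.7 22.5] [ 536.2 -207.   105. ]
```

Cylinder fits from the same view put the flask at (512.7, -229.4) and the stopper at (513.3, -228.9), about 0.8 mm apart. I'll correct that while lowering.

send_rows(offset=[[0.4, -0.7, 5], [0.4, -0.7, 13], [0.4, -0.7, 21], [0.4, -0.7, 28], [0.4, -0.7, 32]], roll=[0, 0, 0, 0, 0])

```text
clock: 7.47
position: [0.5113, -0.2284, 0.1537]
ee_rot: [0.187, 0.982, 0.0, -0.001]
ft_force: [-0.4, -0.5, -1.1]
grip_width: 0.295
```

send_rows(offset=[[0, 0, 6], [0, 0, 12], [0, 0, 18], [0, 0, 23], [0, 0, 26]], roll=[0, 0, 0, 0, 0])

```text
clock: 7.88
position: [0.5116, -0.2286, 0.1285]
ee_rot: [0.187, 0.982, 0.0, -0.0]
ft_force: [-0.5, 0.4, -0.9]
grip_width: 0.297
```

send_rows(offset=[[0, 0, 1], [0, 0, 2], [0, 0, 3], [0, 0, 4], [0, 0, 4.5]], roll=[0, 0, 0, 0, 0])

```text
clock: 8.3
position: [0.512, -0.2287, 0.1248]
ee_rot: [0.187, 0.982, 0.0, 0.0]
ft_force: [0.6, 0.7, -0.9]
grip_width: 0.292
```

send_rows(offset=[[0, 0, 0], [0, 0, 0], [0, 0, 0], [0, 0, 0], [0, 0, 0]], roll=[0, 0, 0, 0, 0])

```text
clock: 8.72
position: [0.5119, -0.2287, 0.1248]
ee_rot: [0.187, 0.982, 0.0, 0.0]
ft_force: [0.1, 0.2, -1.4]
grip_width: 0.293
```

send_rows(offset=[[0, 0, 0.6], [0, 0, 1.2], [0, 0, 1.8], [0, 0, 2.5], [0, 0, 2.5]], roll=[0, 0, 0, 0, 0])

```text
clock: 9.13
position: [0.5119, -0.2287, 0.1222]
ee_rot: [0.187, 0.982, 0.0, 0.0]
ft_force: [1.0, 0.7, -0.6]
grip_width: 0.292
```

send_rows(offset=[[0, 0, 0.3], [0, 0, 0.6], [0, 0, 0.9], [0, 0, 1], [0, 0, 1]], roll=[0, 0, 0, 0, 0])

```text
clock: 9.55
position: [0.5121, -0.2286, 0.1214]
ee_rot: [0.187, 0.982, 0.0, 0.0]
ft_force: [1.2, 0.4, 1.5]
grip_width: 0.295
```

Light contact with the lip, about 2 N. Releasing.

send_rows(offset=[[0, 0, 0], [0, 0, 0], [0, 0, 0], [0, 0, 0], [0, 0, 0]], roll=[0, 0, 0, 0, 0], jaw=0.7)

```text
clock: 9.97
position: [0.5118, -0.2287, 0.1212]
ee_rot: [0.187, 0.982, 0.0, -0.0]
ft_force: [-0.1, 0.3, 0.3]
grip_width: 0.704
```

send_rows(offset=[[0, 0, -8], [0, 0, -20], [0, 0, -35], [0, 0, -50], [0, 0, -65]], roll=[0, 0, 0, 0, 0])

```text
clock: 10.38
position: [0.512, -0.2289, 0.1883]
ee_rot: [0.187, 0.982, -0.0, 0.001]
ft_force: [0.1, -0.3, 0.8]
grip_width: 0.696
```

```bash
cat > chk.py <<'E'
import sys
from h import *
from scipy.optimize import least_squares
i,d,p,f=cam('scene');C=cloud(d,p,f);o=monitor.get_obs();print(o['position'],o['grip_width'],o['ft_force'])
m=np.hypot(C[...,0]-.5125,C[...,1]+.2286)<.03
top=float(sys.argv[2])
for lo,hi,r in((top-.028,top-.005,.0135),(.088,.098,.017)):
    q=C[m&(C[...,2]>lo)&(C[...,2]<hi)]
    s=least_squares(lambda c:np.hypot(q[:,0]-c[0],q[:,1]-c[1])-r,[.512,-.229],loss='soft_l1',f_scale=.001)
    print(lo,hi,len(q),(s.x*1e3).round(1),'res',(np.abs(s.fun).mean()*1e3).round(2))
mm=np.hypot(C[...,0]-.5125,C[...,1]+.2286)<.012
q=C[mm&(C[...,2]<top+.01)];print('top z',np.sort(q[:,2])[-25::4].round(4))
cv2.imwrite(f'pics/{sys.argv[1]}.png',cv2.resize(i[130:290,290:410],(450,600),interpolation=2))
E
python3 chk.py rel .157
```

```text
[ 0.51328875 -0.22956374  0.19128751] 0.7007306227831281 [ 0.0143529  -1.41911434  3.45474467]
0.129 0.152 210 [ 513.3 -228.9] res 0.8
0.088 0.098 106 [ 512.7 -229.3] res 0.68
top z [0.1591 0.1591 0.1593 0.1594 0.1595 0.1597 0.16  ]
```

View pics/rel.png

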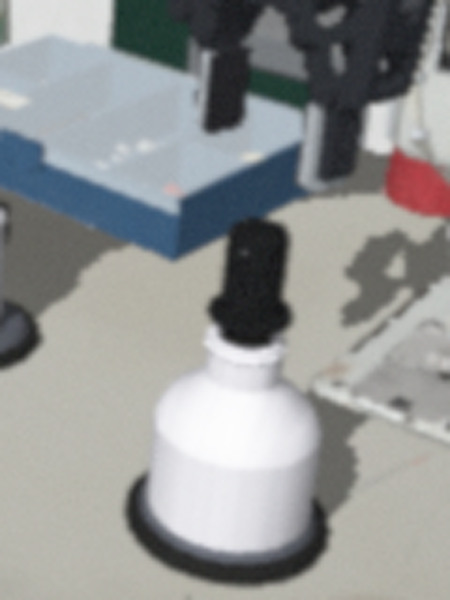

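The stopper stands upright in the neck at crop (255,280), top z about 0.158, with the flange about 8 mm above the rim and no sign of the gripper touching it. Shutting the fingers and pushing.

send_rows(offset=[[0, 0, 0], [0, 0, 0], [0, 0, 0], [0, 0, 0], [0, 0, 0]], roll=[0, 0, 0, 0, 0], jaw=0)

```text
clock: 10.85
position: [0.5115, -0.2286, 0.1857]
ee_rot: [0.187, 0.982, -0.0, -0.001]
ft_force: [-0.9, 1.2, 0.3]
grip_width: 0.003
```

send_rows(offset=[[0, 0, 4], [0, 0, 10], [0, 0, 16], [0, 0, 20], [0, 0, 23]], roll=[0, 0, 0, 0, 0])

```text
clock: 11.27
position: [0.5115, -0.2286, 0.1622]
ee_rot: [0.187, 0.982, 0.0, -0.001]
ft_force: [0.2, -0.1, -0.5]
grip_width: 0.003
```

send_rows(offset=[[0, 0, 0], [0, 0, 0], [0, 0, 0], [0, 0, 0], [0, 0, 0]], roll=[0, 0, 0, 0, 0])

```text
clock: 11.68
position: [0.512, -0.2287, 0.1635]
ee_rot: [0.187, 0.982, 0.0, 0.0]
ft_force: [-0.1, 0.5, 0.1]
grip_width: 0.003
```

send_rows(offset=[[0, 0, 1], [0, 0, 2], [0, 0, 3.5], [0, 0, 5], [0, 0, 6]], roll=[0, 0, 0, 0, 0])

```text
clock: 12.1
position: [0.512, -0.2288, 0.1574]
ee_rot: [0.187, 0.982, 0.0, 0.0]
ft_force: [-0.4, -0.5, 6.1]
grip_width: -0.002
```

send_rows(offset=[[0, 0, 0.5], [0, 0, 1], [0, 0, 1.5], [0, 0, 2], [0, 0, 2]], roll=[0, 0, 0, 0, 0])

```text
clock: 12.52
position: [0.5125, -0.2291, 0.1562]
ee_rot: [0.187, 0.982, -0.0, 0.001]
ft_force: [-1.5, 0.1, 7.1]
grip_width: -0.002
```

send_rows(offset=[[0, 0, 0.5], [0, 0, 1], [0, 0, 1.5], [0, 0, 2], [0, 0, 2]], roll=[0, 0, 0, 0, 0])

```text
clock: 12.93
position: [0.5128, -0.2292, 0.1545]
ee_rot: [0.187, 0.982, -0.0, 0.001]
ft_force: [-0.6, -0.2, 9.1]
grip_width: -0.0
```

send_rows(offset=[[0, 0, 0.5], [0, 0, 1], [0, 0, 1.5], [0, 0, 2], [0, 0, 2]], roll=[0, 0, 0, 0, 0])

```text
clock: 13.35
position: [0.5119, -0.2287, 0.1513]
ee_rot: [0.187, 0.982, 0.0, 0.0]
ft_force: [-0.4, -0.2, -1.0]
grip_width: 0.0
```

send_rows(offset=[[0, 0, 0.5], [0, 0, 1], [0, 0, 1.5], [0, 0, 2], [0, 0, 2]], roll=[0, 0, 0, 0, 0])

```text
clock: 13.77
position: [0.5118, -0.2287, 0.1492]
ee_rot: [0.187, 0.982, 0.0, -0.0]
ft_force: [0.2, -0.8, 0.9]
grip_width: -0.002
```

send_rows(offset=[[0, 0, 0.3], [0, 0, 0.6], [0, 0, 1], [0, 0, 1], [0, 0, 1]], roll=[0, 0, 0, 0, 0])

```text
clock: 14.18
position: [0.5122, -0.2288, 0.149]
ee_rot: [0.187, 0.982, 0.0, 0.0]
ft_force: [-3.2, 0.7, 6.8]
grip_width: 0.005
```

It snapped: the force fell from 9 N to 0, and contact came back at z 0.149, the seated height. One firmer press to confirm, then retreat.

send_rows(offset=[[0, 0, 0.5], [0, 0, 1], [0, 0, 1.5], [0, 0, 1.5], [0, 0, 1.5]], roll=[0, 0, 0, 0, 0])

```text
clock: 14.6
position: [0.5125, -0.229, 0.1488]
ee_rot: [0.187, 0.982, 0.0, 0.001]
ft_force: [-5.5, 3.5, 19.6]
grip_width: -0.002
```

send_rows(offset=[[0, 0, -5], [0, 0, -20], [0, 0, -40], [0, 0, -65], [0, 0, -90]], roll=[0, 0, 0, 0, 0])

```text
clock: 15.02
position: [0.5114, -0.2286, 0.2374]
ee_rot: [0.187, 0.982, -0.0, -0.001]
ft_force: [0.9, -0.2, -0.5]
grip_width: -0.003
```

send_rows(offset=[[10, 20, 0], [20, 40, 0], [30, 60, 0], [40, 80, 0], [45, 90, 0]], roll=[0, 0, 0, 0, 0])

```text
clock: 15.43
position: [0.503, -0.1256, 0.2367]
ee_rot: [0.186, 0.983, 0.0, -0.0]
ft_force: [0.7, 0.7, -0.0]
grip_width: -0.002
```

```bash
python3 chk.py fin .149; python3 -c "
from h import *
cv2.imwrite('pics/fin2.png',cam('scene')[0])"
```

```text
[ 0.50309337 -0.12423152  0.23660928] -0.0004495318992982009 [1.57973202 1.18055378 0.08747118]
0.121 0.144 207 [ 513.5 -229.4] res 0.72
0.088 0.098 106 [ 512.5 -229.5] res 0.63
top z [0.1499 0.15   0.1501 0.1503 0.1504 0.1506 0.151 ]
```

View pics/fin.png

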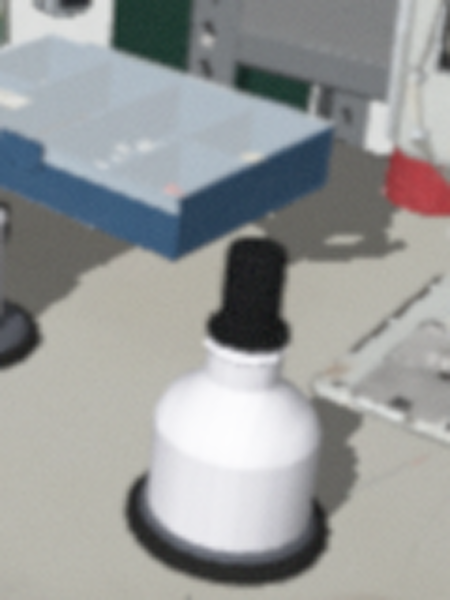

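View pics/fin2.png

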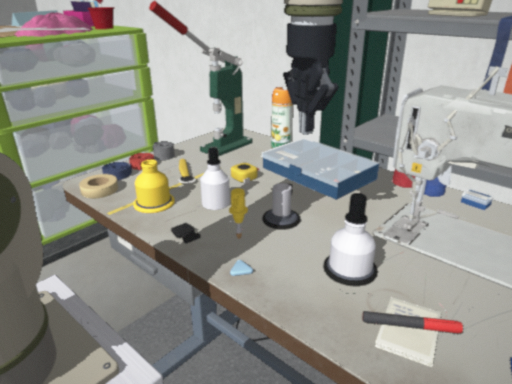

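The flange lies flat on the rim at crop (247,330), and the knob top is about 8.5 mm lower than before the push. The full scene shows the stopper home at (355,225) and the other things where they were. Handing in.

```bash
python3 -c "
from workcell import manip
print(manip.hand_in())"
```

```text
the job is handed in; nothing more can be done
None
```

The brush stopper is snapped home in the cement flask, and the job is handed in after about 15.5 s of robot time, against the 48 s limit. I lifted it out of the well, lowered it into the neck with a 0.8 mm correction, and let go at light lip contact of about 2 N. It stood by itself with its flange about 8 mm above the rim. I then pushed on the knob with the shut fingers.

- **Snap:** the force rose to about 9 N and fell to zero. Contact came back at z 0.149 m, the seated height, and a check press of about 20 N moved it no further.
- **Final view:** the flange lies flat on the rim. The knob top reads 0.150 m against 0.149 m expected, within the camera calibration. It fits about 1 mm off the neck axis, also within measurement error.
- **Bystanders:** the thinner flask and the other things look unmoved in the last scene picture, judged by eye rather than measured. The gripper was clear of everything.
- **Disagreements:** the two cameras differed by about 2 mm in position throughout, so I placed the stopper by relative measurements in one view. My first circle fit of the neck had 1.9 mm residuals, and I replaced it with fits to the flask body and the front of the neck (about 0.35 mm).

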